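Open the mill jar and sort its grinding cylinders by gauge

TASK

Open the ball-mill jar: turn its bayonet lid anticlockwise (seen from above) until its lugs reach the slots, lift it free and lay it flat, handle up, in the middle of the cork mat. Try the grinding cylinders standing on the table in the bore of the steel gauge plate: worn ones slide through it into the scrap box below, and those too thick to pass are still good and go down inside the jar, below its mouth. Leave the dish, mug and brush alone.

Things in the scene. Friction and masses are not known exactly. Their poses are not given: they have to be found in the camera images.
- jar: squat round white mill jar with a steel bayonet ring round its mouth, fixed to the table, 208 mm outer diameter, 126 mm high to the top of the ring. Origin: centre of its underside; z up. Inside it is 148 mm wide, its floor 12 mm above the table. The lid sits on its mouth at 110 mm; the ring (inner diameter 172 mm) overhangs the lid's lugs
- jar_slot (a point): one of the two slots of the jar's bayonet ring, 93 mm from the jar's axis on its own +x side, 126 mm high; the other is opposite, on -x. 32 mm wide; orange stripes mark them on the jar's outside. A lug is stopped about 5 degrees anticlockwise past the slot (seen from above), and about 80 degrees clockwise of it
- lid_grip (a point): green bayonet lid (0.24 to 0.39 kg): this point lies on its axis in the black handle, 35 mm above the underside of the disc (164 mm diameter, 8 mm thick); z up. The handle is an upright rib along the lid's own x, 100 mm long, 22 mm wide, from 8 to 50 mm above the underside. Lid seated in the jar: this point is 145 mm above the table
- lid_lug (a point): one of the lid's two orange lugs (16 mm wide, 6 mm thick), 90 mm from the axis on the lid's own +x side; the other on -x. At the start the lid's x is 34 to 66 degrees clockwise of the jar's x (seen from above; a half turn makes no difference). Turned anticlockwise until both x axes line up, within about 4 degrees, it lifts straight out; 2 to 4 mm of play
- mat: cork mat, 220 x 220 x 6 mm, fixed, for the lid. Origin: centre of its underside
- gauge: scrap box with gauge plate, fixed, 96 mm along its x, 176 mm along its y, 146 mm high; closed all round (clear front and half of the top clear), the only way in is the bore. Inside, a chute carries what falls through away to the -y end. Origin: centre of its underside; z up
- gauge_bore (a point): centre of the mouth of the gauge bore in the steel half of the box top, 43 mm to the +y side of the box centre, 146 mm above the table; bore 45.5 mm diameter through a plate 10 mm thick, edge chamfered 1.5 mm, vertical. A worn cylinder let go part-way in it falls through; a full-size one stops on the plate
- cyl_a_mid (a point): white ceramic grinding cylinder, 60 mm high, standing upright on the table at the start; either full size (49 mm diameter, 0.28 kg) or worn (42 mm diameter, 0.21 kg), otherwise they look alike. Point at its centre (30 mm above its underside), z along its axis. May be absent
- cyl_b_mid (a point): white ceramic grinding cylinder, 60 mm high, standing upright on the table at the start; either full size (49 mm diameter, 0.28 kg) or worn (42 mm diameter, 0.21 kg), otherwise they look alike. Point at its centre (30 mm above its underside), z along its axis. May be absent
- cyl_c_mid (a point): white ceramic grinding cylinder, 60 mm high, standing upright on the table at the start; either full size (49 mm diameter, 0.28 kg) or worn (42 mm diameter, 0.21 kg), otherwise they look alike. Point at its centre (30 mm above its underside), z along its axis. May be absent
- cyl_d_mid (a point): white ceramic grinding cylinder, 60 mm high, standing upright on the table at the start; either full size (49 mm diameter, 0.28 kg) or worn (42 mm diameter, 0.21 kg), otherwise they look alike. Point at its centre (30 mm above its underside), z along its axis. May be absent
- cyl_e_mid (a point): white ceramic grinding cylinder, 60 mm high, standing upright on the table at the start; either full size (49 mm diameter, 0.28 kg) or worn (42 mm diameter, 0.21 kg), otherwise they look alike. Point at its centre (30 mm above its underside), z along its axis. May be absent
- dish: bystander: glazed dish, 160 mm diameter, 28 mm high, at the far side of the table. Origin: centre of its underside
- mug: bystander: terracotta mug, 80 mm diameter, 90 mm high. Origin: centre of its underside
- brush: bystander: brush lying on the table along its own x. Origin: its underside
Not all that is in view belongs to the job. Leave any purple look-alike of the part that bears cyl_d_mid alone. Leave any yellow look-alike of the part that bears cyl_e_mid alone.

How it is judged:
By the outcome, as a careful person would: the job done as asked, in the order asked, and still so for the second after the job is handed in, with the robot touching nothing.
Of cyl_a, cyl_b, cyl_c, cyl_d, cyl_e only 3 to 5 are there at a start; the rules pass over those that are not, and their reading is None.
At some moment in a run one of cyl_a, cyl_b, cyl_c, cyl_d, cyl_e may be knocked a few centimetres aside while the robot is not near it.
It also fails if it takes over 210 s, if anything falls off the work surface, if the arm or the gripper's body presses on something with over 40 N, if the wrist force passes 120 N, or if a joint passes its speed limit or range.

ROBOT

A 6-joint arm with a two-finger parallel gripper is mounted at the origin on the work surface. World frame = base frame: x ahead of the robot, y to its left, z up, the work surface at z = 0. Lengths are in m, angles in rad, forces in N, time in s.
With the tool pointing down it reaches from about 0.225 to 0.875 m from the base axis. Payload 3.4 kg.
Tool frame: the origin (TCP) lies at the very end of the fingers, on their centre line; the grasp point (between the pads) lies 19 mm behind it; z points along the fingers, x is the direction in which the jaws open and shut, and the axes are right-handed (so a half turn about z gives the same grasp; the last joint's range is limited). The gripper opens to 85 mm and grips with 20 to 120 N. Pads are 22 mm wide; open, the fingers measure 114 mm over their backs; the gripper's body (76 mm by 85 mm) begins 54 mm behind the grasp point. The pads swing forward as they close: fully open they stand 13 mm farther back than shut.
Start: joints at [-1.415, 0.276, 1.505, -0, 1.361, -0.121], TCP at [0.157, -0.553, 0.231] pointing down, gripper open.
Joint ranges: [-2.89, 2.89], [-0.75, 2.08], [0.22, 2.7], [-1.18, 4.32], [0.11, 2.71], [-2.7, 2.7]. Speed limits (rad/s): [2.57, 2.57, 3.14, 3.14, 3.14, 3.14].

INTERFACE

Orientations are given as a rotation vector (axis times angle).
In Python, from bench import monitor, camera, ticket, search_frame, trace, landmark_of gives the robot as it stands.
- The arm moves only by the tool play_rows, never from a script. Its arguments are lists of equal length, an entry for each row: "linear": the shift along the tool's x, y, z in cm, a list of three; "spin": the turn about the tool's z in degrees; "jaw": the finger opening in cm, from 0 to 8.54. A call has 1 to 20 rows; each row shifts and turns the commanded pose from where the row before left it, along the tool's axes as they then stand; what a row does not reach is not made up. A row lasts 1/8 s, in which the tool goes at most 62.5 mm and 10.7 degrees, less where a joint would pass 70% of its speed; a pose out of reach is approached as far as the arm can. A call with a gripper value outside its range is refused whole. The fingers move at their own pace and stop on an object; the grip force is fixed at half the most. Time passes only in rows, so rows that do not move let the fingers close. It gives the time, the measured TCP pose, the force and the opening at its end, in the units of the state.
- monitor.get_obs(): the state, without advancing time (a new reading comes with each control period).
- camera(name): name is "scene" or "top"; returns a dict with "pixels" (384x512x3 uint8, red, green, blue), "fov_y" (degrees; the focal length in pixels is half the picture's height over the tangent of half this angle, whatever the lens; pixels are square), "cx", "cy" (the principal point, pixels), "k1" (the pictures are not rectified: a ray, as slopes to the right and down, at radius r is drawn at 1 + k1 r^2 times it, then the intrinsics apply), "position" and "rotation" of the camera in the world. Camera axes: x right, y down, z forward; pixel columns grow to the right and rows downward; lengths in m; the calibration is good to about 2 mm. A picture is of the moment at which its call begins. There is no depth.
- ticket.hand_in(): hands the job in, once; it reports no verdict.
Trained networks look in a picture, given as the dict that the camera call returned (one of the last four; its "shot" number tells which), for a name from the list of things; names that differ only in an ending like _2 or _b are one class to them, and where a whole thing is asked for, a point or a joint stands for the part that bears it (a point fixed in the world has none). Each returns a list of dicts, best first, with "p" (0 to 1); they miss things now and then, are a little off and sometimes report something else, mostly with a low value. They report only what shows in the picture. A call takes as long as a camera call. They do not tell look-alikes from the thing itself.
- search_frame(picture, thing): "point" ([x, y, z] in m, in the coordinates of the camera as it stood for that picture, good to about 4 mm: the middle of the surface that is visible of it).
- trace(picture, thing): "pixels" (384x512 bool, what is visible of it).
- landmark_of(picture, thing): "point" ([x, y, z] in m, in the coordinates of the camera as it stood for that picture, good to about 4 mm: a listed point, or the origin of a listed thing).
The state is a dict: "time_s": time; "joint_positions": joint angles; "dq": joint speeds; "joint_torque": joint torques, N m; "ee_pos": TCP position; "tool_rot": TCP orientation; "wrist_force": force on the tool from outside, world axes, zero at the start; "wrist_torque": the same for the moment, N m; "gripper_width": finger opening in m.
Only numpy, scipy, OpenCV 4.12 (cv2) and the standard library are available. Lean on these libraries where they do the work, as an engineer would, in place of code of your own. Each camera call takes 0.05 s, during which the arm holds its last target.

## Working session

There is one attempt and no reset: what is moved stays moved. The work goes in short steps, Python scripts to look and compute and a tool call to move; the robot and the scene stay as the last step left them, time stands still between calls to the robot, and variables do not carry over. Pictures are saved under pics/ and viewed, and the job is handed in when it is done.

Besides the shell and the picture viewer there is one more tool, called as a command line: name --pt "numbers of a row" for each row, then --argument value for the rest. play_rows: Moves the arm, as the interface text tells. Its arguments: {"type":"object","properties":{"linear":{"type":"array"},"spin":{"type":"array"},"jaw":{"type":"array"}},"required":["linear","spin","jaw"]}

```bash
ls; mkdir -p pics; cat > h.py <<'E'
import numpy as np, cv2
from scipy.spatial.transform import Rotation as R
from bench import monitor, camera, ticket, search_frame, trace, landmark_of
def shot(name,fn=None):
    p=camera(name)
    if fn: cv2.imwrite('pics/'+fn,cv2.cvtColor(p['pixels'],cv2.COLOR_RGB2BGR))
    return p
def rot(p):
    r=np.array(p['rotation'],float)
    return r if r.shape==(3,3) else R.from_rotvec(r).as_matrix()
def w(p,pt): return rot(p)@np.array(pt)+np.array(p['position'])
def f(p): return p['pixels'].shape[0]/2/np.tan(np.radians(p['fov_y'])/2)
def proj(p,X):
    c=rot(p).T@(np.array(X)-np.array(p['position'])); s=c[:2]/c[2]; s=s*(1+p['k1']*(s@s))
    return f(p)*s+np.array([p['cx'],p['cy']])
def ray(p,u,v):
    d=(np.array([u,v])-np.array([p['cx'],p['cy']]))/f(p); s=d.copy()
    for _ in range(30): s=d/(1+p['k1']*(s@s))
    return rot(p)@np.array([s[0],s[1],1.])
def onz(p,u,v,z):
    r=ray(p,u,v); o=np.array(p['position']); return o+r*(z-o[2])/r[2]
E
python3 - <<'E'
from h import *
print(monitor.get_obs())
a=shot('scene','s0.png');b=shot('top','t0.png')
for p in (a,b):
    print({k:p[k] for k in p if k!='pixels'})
    for t in ['jar','jar_slot','lid_grip','lid_lug','mat','gauge','gauge_bore','cyl_a_mid','dish','mug','brush']:
        for d in landmark_of(p,t): print(t,round(d['p'],2),w(p,d['point']).round(4),proj(p,w(p,d['point'])).round(0))
E
```

```text
pics
{'time_s': 0.0, 'joint_positions': array([-1.41500662e+00,  2.76597581e-01,  1.50612670e+00,  1.13402532e-05,
        1.36073942e+00, -1.21020457e-01]), 'dq': array([-0.00130098, -0.00033955,  0.0008872 ,  0.00106358,  0.00220651,
        0.00112709]), 'joint_torque': array([-2.67562355e-04, -4.16776049e+01, -2.45807594e+01, -8.27057174e-04,
        1.07915921e-02, -2.15332648e-05]), 'ee_pos': array([ 0.15704414, -0.55257814,  0.23044083]), 'tool_rot': array([-2.50563029e+00,  1.89293458e+00,  2.10105536e-03]), 'wrist_force': array([-0.2356365 ,  0.78405005, -0.13537281]), 'wrist_torque': array([-0.01575157,  0.03090124,  0.0078887 ]), 'gripper_width': 0.0855747813913932}
{'fov_y': 43.38007566710159, 'cx': 253.19274353732385, 'cy': 190.6511820001403, 'k1': -0.16479285317043407, 'position': array([1.11741917, 0.53012049, 1.03665787]), 'rotation': array([-1.05730842, -2.51503891,  0.94244032]), 'shot': 1}
jar 0.74 [0.5388 0.3975 0.0026] [393. 313.]
jar_slot 0.73 [0.6184 0.0681 0.1461] [269. 219.]
jar_slot 0.55 [0.6292 0.3903 0.1233] [378. 314.]
lid_grip 0.94 [0.5416 0.4021 0.1496]
[... 570 characters left out ...]
 array([ 0.40403569, -0.03467646,  1.34883541]), 'rotation': array([-2.15460055,  2.16921274, -0.09879828]), 'shot': 2}
jar 0.44 [0.6185 0.0696 0.1507] [212. 151.]
jar_slot 0.91 [0.6339 0.3846 0.1241] [ 92. 148.]
jar_slot 0.52 [0.6031 0.0268 0.0018] [232. 166.]
lid_grip 0.78 [0.5391 0.402  0.146 ] [ 81. 184.]
lid_grip 0.34 [0.5841 0.3183 0.1156] [117. 167.]
lid_lug 0.64 [0.5825 0.3183 0.1126] [117. 168.]
mat 0.79 [ 5.210e-01 -3.729e-01  4.000e-04] [376. 194.]
gauge 0.7 [0.6043 0.0288 0.004 ] [231. 165.]
gauge_bore 0.97 [0.6187 0.0685 0.1508] [212. 151.]
dish 0.75 [0.7799 0.2123 0.0036] [167. 104.]
mug 0.73 [ 0.7613 -0.1871 -0.0012] [307. 110.]
brush 0.88 [ 0.7936  0.0054 -0.0063] [239. 100.]
```

```bash
python3 - <<'E'
import cv2
for n in ('s0','t0'):
    i=cv2.imread(f'pics/{n}.png'); cv2.imwrite(f'pics/{n}b.png',cv2.resize(i,(800,600),interpolation=cv2.INTER_CUBIC))
E
```

```text
(no output)
```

View pics/s0b.png

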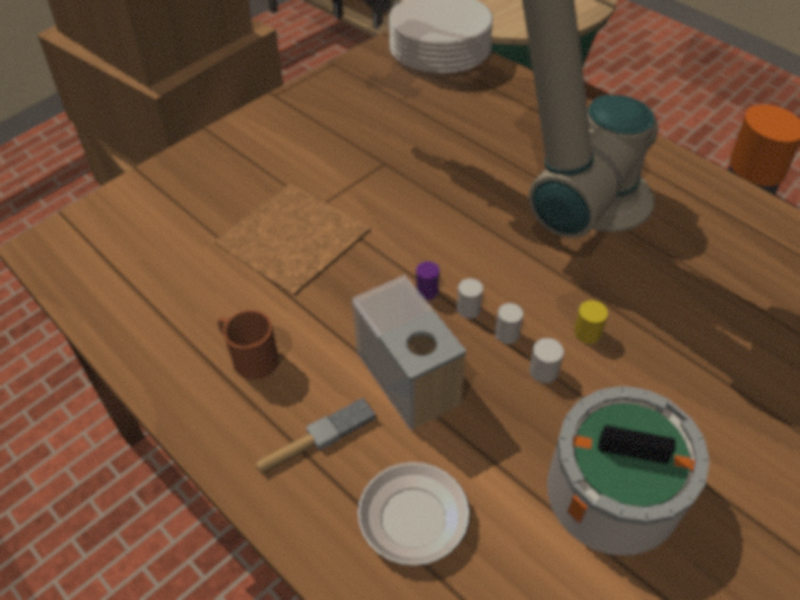

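View pics/t0b.png

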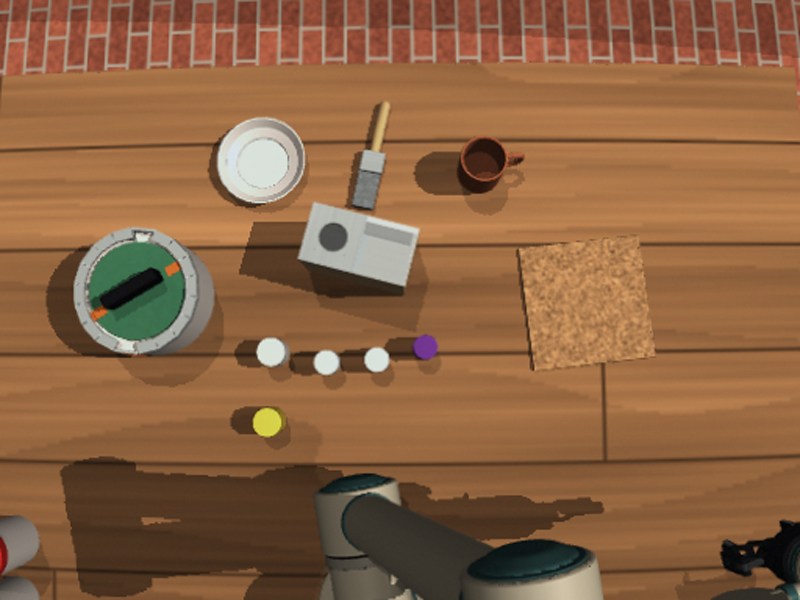

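```bash
python3 - <<'E'
from h import *
a=shot('scene');b=shot('top')
for p in (a,b):
  for t in ['cyl_a_mid']:
    for d in landmark_of(p,t): print(t,round(d['p'],2),w(p,d['point']).round(4),proj(p,w(p,d['point'])).round(0))
    for d in search_frame(p,t): print('s',t,round(d['p'],2),w(p,d['point']).round(4),proj(p,w(p,d['point'])).round(0))
E
```

```text
s cyl_a_mid 0.6 [ 0.5211 -0.3697  0.0048] [375. 194.]
s cyl_a_mid 0.3 [0.5271 0.3581 0.1247] [100. 189.]
```

The scene view shows the jar at right (≈630,450 in the 800×600 view), the gauge box in the centre, three white cylinders, purple and yellow look-alikes and the mat at the left. In the top view the whites are at about (271,352), (326,362) and (376,359), and the lid handle points up and right. Next I'll measure precisely.

```bash
cat >> h.py <<'E'
def white_tops(p,z=0.06):
    im=p['pixels']; hsv=cv2.cvtColor(im,cv2.COLOR_RGB2HSV)
    m=((hsv[...,1]<45)&(hsv[...,2]>195)).astype(np.uint8)
    n,l,st,c=cv2.connectedComponentsWithStats(m); out=[]
    for i in range(1,n):
        if 100<st[i,4]<400:
            X=onz(p,*c[i],z); d=np.linalg.norm(X-p['position'])/f(p)
            out.append((X.round(4),'px',c[i].round(1),'area',st[i,4],'d_mm',round(2000*np.sqrt(st[i,4]/np.pi)*d,1)))
    return out
E
python3 - <<'E'
from h import *
p=shot('top'); im=p['pixels']; hsv=cv2.cvtColor(im,cv2.COLOR_RGB2HSV)
for o in white_tops(p): print(*o)
H,S,V=[hsv[...,i].astype(int) for i in range(3)]
def comps(m,lo,hi,z,n):
    k,l,st,c=cv2.connectedComponentsWithStats(m.astype(np.uint8))
    for i in range(1,k):
        if lo<st[i,4]<hi: print(n,c[i].round(1),st[i,4],onz(p,*c[i],z).round(4))
jm=np.zeros(im.shape[:2],bool); jm[135:240,30:145]=1
comps(jm&(H>3)&(H<16)&(S>170)&(V>130),8,400,.118,'orange')
hand=jm&(V<40)&(np.abs(np.arange(512)[None]-85)<25)&(np.abs(np.arange(384)[:,None]-184)<22)
k,l,st,c=cv2.connectedComponentsWithStats(hand.astype(np.uint8)); i=1+np.argmax(st[1:,4])
ys,xs=np.nonzero(l==i); P=np.array([onz(p,x,y,.16)[:2] for x,y in zip(xs,ys)]); m=P.mean(0); u,s,v=np.linalg.svd(P-m); print('handle',m,len(P),np.degrees(np.arctan2(v[0,1],v[0,0])))
g=jm&(H>45)&(H<90)&(S>80); ys,xs=np.nonzero(g|(l==i)); 
hull=cv2.convexHull(np.stack([xs,ys],1).astype(np.float32)); Q=np.array([onz(p,x,y,.118)[:2] for x,y in hull[:,0]])
(c0,r0)=cv2.minEnclosingCircle(Q.astype(np.float32)); print('lid circ',c0,r0)
crop=cv2.resize(cv2.cvtColor(im,cv2.COLOR_RGB2BGR)[135:240,30:145],None,fx=5,fy=5,interpolation=cv2.INTER_CUBIC); cv2.imwrite('pics/jar.png',crop)
E
```

```text
[ 0.6529 -0.028   0.06  ] px [251.3 143.8] area 118 d_mm 32.9
[0.4378 0.1806 0.06  ] px [172.9 224.8] area 235 d_mm 46.2
[0.4238 0.0012 0.06  ] px [240.8 229.8] area 171 d_mm 38.9
[0.4198 0.0862 0.06  ] px [208.5 231.4] area 171 d_mm 39.1
orange [109.9 171.9] 48 [0.5725 0.3361 0.118 ]
orange [ 62.4 200.5] 46 [0.499  0.4606 0.118 ]
handle [0.53547018 0.39006577] 468 -61.76215071186421
lid circ (0.5371047258377075, 0.39624789357185364) 0.08179900795221329
```

View pics/jar.png

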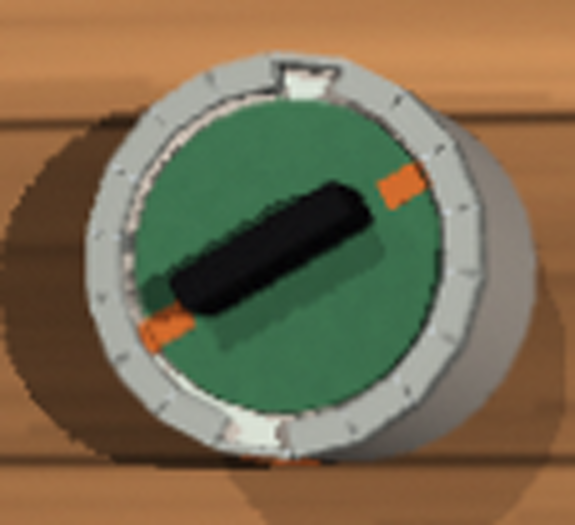

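The crop shows the lugs at about (402,185) and (165,328), with the slots at about (308,80) and (262,430).

```bash
python3 - <<'E'
from h import *
p=shot('top'); s=shot('scene')
for z in (.118,.126):
    A=onz(p,91.6,151.0,z);B=onz(p,82.4,221.2,z);d=A-B;print(A,B,(A+B)/2,np.degrees(np.arctan2(d[1],d[0])),np.linalg.norm(d))
# ring outer circle at z .126
im=p['pixels'];hsv=cv2.cvtColor(im,cv2.COLOR_RGB2HSV)
for q in (p,s):
  for t in ['jar_slot','lid_lug','lid_grip','jar','gauge_bore','mat']:
    for d in landmark_of(q,t):
      if d['p']>.5: print(t,round(d['p'],2),w(q,d['point']).round(4))
# bore: dark circle
m=(hsv[...,2]<90).astype(np.uint8); m[:140]=0;m[165:]=0;m[:,:198]=0;m[:,228:]=0
k,l,st,c=cv2.connectedComponentsWithStats(m)
for i in range(1,k):
  if st[i,4]>40: print('bore',c[i],st[i],onz(p,*c[i],.146))
o=monitor.get_obs();print(o['ee_pos'],R.from_rotvec(o['tool_rot']).as_matrix().round(3))
big=cv2.resize(cv2.cvtColor(im,cv2.COLOR_RGB2BGR)[125:245,150:290],None,fx=5,fy=5,interpolation=cv2.INTER_CUBIC);cv2.imwrite('pics/mid.png',big)
E
```

```text
[0.62763127 0.38634688 0.118     ] [0.44570907 0.4056273  0.118     ] [0.53667017 0.39598709 0.118     ] -6.0497197190311836 0.18294103346332466
[0.62617797 0.38361038 0.126     ] [0.4454382  0.40276548 0.126     ] [0.53580809 0.39318793 0.126     ] -6.049719719031198 0.18175198068062537
jar_slot 0.55 [0.6289 0.3834 0.1248]
lid_lug 0.86 [0.5849 0.3177 0.1112]
lid_grip 0.65 [0.5379 0.4031 0.1423]
gauge_bore 0.69 [0.6208 0.0709 0.1483]
gauge_bore 0.68 [0.5832 0.3154 0.1148]
mat 0.87 [ 0.5239 -0.3731  0.0023]
jar_slot 0.79 [0.629  0.3878 0.1258]
lid_lug 0.56 [0.5815 0.3212 0.1145]
lid_grip 0.84 [0.5364 0.401  0.1478]
gauge_bore 0.67 [0.4229 0.0885 0.0334]
gauge_bore 0.57 [0.538  0.3992 0.0029]
mat 0.95 [ 5.210e-01 -3.674e-01  4.000e-04]
bore [212.80088496 151.13716814] [205 143  17  17 226] [0.61848009 0.06779334 0.146     ]
[ 0.15713271 -0.55314966  0.23133555] [[ 0.273 -0.962  0.   ]
 [-0.962 -0.273 -0.   ]
 [ 0.     0.    -1.   ]]
```

View pics/mid.png

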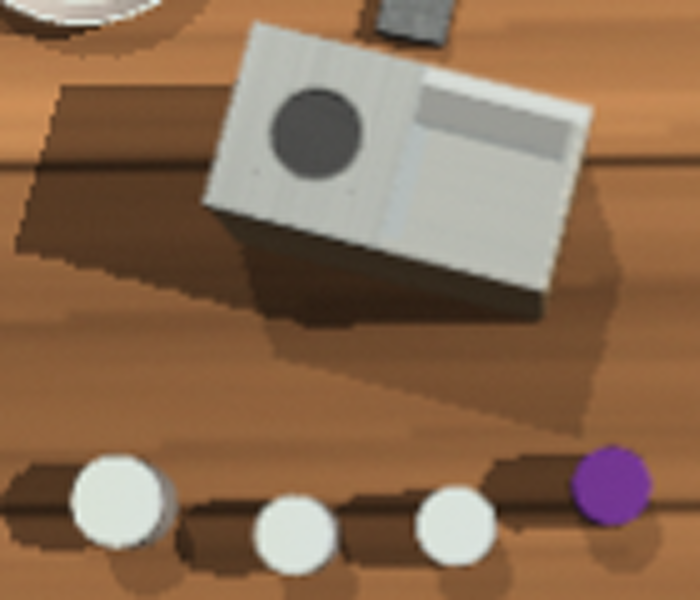

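Best estimates: jar at (0.537, 0.398) with its x at about -6.3°, and the lid at about -60.5°. The left cylinder looks full size and the other two look worn. First the tool turns to line up with the handle, then it moves over the jar.

play_rows --pt "0 0 -0.2" --pt "0 0 -0.2" --pt "0 0 -0.2" --pt "0 0 -0.2" --pt "0 0 -0.2" --pt "0 0 -0.2" --pt "0 0 -0.2" --pt "0 0 -0.2" --pt "0 0 -0.2" --pt "0 0 -0.2" --pt "0 0 0" --spin '[-10,-10,-10,-10,-10,-10,-10,-10,-10,-10,-3.6]' --jaw '[8,8,8,8,8,8,8,8,8,8,8]'

```text
time_s: 3.62
ee_pos: [0.1572, -0.5532, 0.2515]
tool_rot: [3.037, 0.803, -0.0]
wrist_force: [-0.7, -0.7, -0.7]
gripper_width: 0.0799
```

```bash
cat >> h.py <<'E'
def tx():
    o=monitor.get_obs();M=R.from_rotvec(o['tool_rot']).as_matrix();return o['ee_pos'],M,np.degrees(np.arctan2(M[1,0],M[0,0]))
def plan(tgt,n=1,ang=None):
    e,M,a=tx(); d=M.T@(np.array(tgt)-e)*100
    print('at',e.round(4),'ang',round(a,2),'z',M[:,2].round(3),'| delta cm',d.round(2),'per row',(d/n).round(3),'spin',None if ang is None else round((a-ang+180)%360-180,2))
E
python3 -c "
from h import *
plan((.537,.398,.25),20,29.5)"
```

```text
at [ 0.1572 -0.5532  0.2515] ang 29.61 z [ 0. -0. -1.] | delta cm [ 80.03 -63.93   0.11] per row [ 4.001 -3.196  0.006] spin 0.11
```

play_rows --pt "4 -3.2 0" --pt "4 -3.2 0" --pt "4 -3.2 0" --pt "4 -3.2 0" --pt "4 -3.2 0" --pt "4 -3.2 0" --pt "4 -3.2 0" --pt "4 -3.2 0" --pt "4 -3.2 0" --pt "4 -3.2 0" --pt "4 -3.2 0" --pt "4 -3.2 0" --pt "4 -3.2 0" --pt "4 -3.2 0" --pt "4 -3.2 0" --pt "4 -3.2 0" --pt "4 -3.2 0" --pt "4 -3.2 0" --pt "4 -3.2 0" --pt "4 -3.2 0" --spin '[0,0,0,0,0,0,0,0,0,0,0,0,0,0,0,0,0,0,0,0]' --jaw '[8,8,8,8,8,8,8,8,8,8,8,8,8,8,8,8,8,6,6,6]'

```text
time_s: 6.12
ee_pos: [0.5395, 0.3992, 0.2512]
tool_rot: [3.038, 0.799, 0.0]
wrist_force: [1.0, -0.9, 0.5]
gripper_width: 0.0597
```

```bash
python3 -c "
from h import *
plan((.537,.398,.127),5,29.5)
p=shot('scene','s1.png')
print(proj(p,(.537,.398,.16)))
p=shot('top'); print(*white_tops(p),sep='\n')"
```

```text
at [0.5395 0.3992 0.2512] ang 29.47 z [ 0. -0. -1.] | delta cm [-0.28 -0.02 12.42] per row [-0.055 -0.004  2.484] spin -0.03
[409.26706861 278.94873378]
(array([ 0.6531, -0.0277,  0.06  ]), 'px', array([251.2, 143.7]), 'area', np.int32(115), 'd_mm', np.float64(32.5))
(array([0.4378, 0.1805, 0.06  ]), 'px', array([173. , 224.7]), 'area', np.int32(232), 'd_mm', np.float64(45.9))
(array([0.4239, 0.0014, 0.06  ]), 'px', array([240.7, 229.7]), 'area', np.int32(168), 'd_mm', np.float64(38.6))
(array([0.4198, 0.0864, 0.06  ]), 'px', array([208.4, 231.4]), 'area', np.int32(168), 'd_mm', np.float64(38.7))
```

View pics/s1.png

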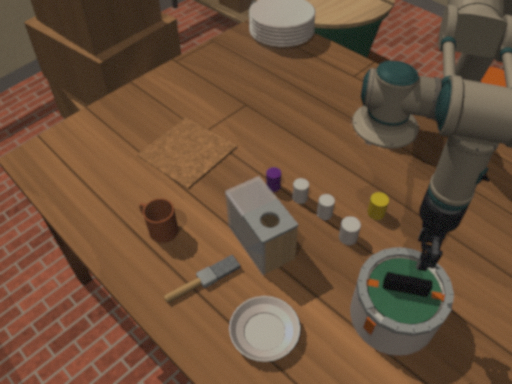

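The gripper is above the handle (≈430,260), and the only white cylinders are the three at (301,190), (326,207) and (350,230). I'll descend and close.

play_rows --pt "-0.2 0 2" --pt "0 0 2" --pt "0 0 2" --pt "0 0 2" --pt "0 0 2" --pt "0 0 1.2" --pt "0 0 1" --pt "0 0 0" --pt "0 0 0" --pt "0 0 0" --pt "0 0 0" --pt "0 0 0" --pt "0 0 0" --spin '[0,0,0,0,0,0,0,0,0,0,0,0,0]' --jaw '[6,6,6,6,6,6,6,6,1.5,1.5,1.5,1.5,1.5]'

```text
time_s: 7.85
ee_pos: [0.538, 0.397, 0.1304]
tool_rot: [-3.038, -0.799, -0.004]
wrist_force: [0.6, 0.2, 5.2]
gripper_width: 0.021
```

```bash
python3 -c "
from h import *
plan((.537,.398,.127),1,84)
o=monitor.get_obs();print(o['gripper_width'],o['wrist_force'],o['wrist_torque'],o['joint_positions'])
p=shot('top','t2.png');im=cv2.imread('pics/t2.png')[120:250,20:180];cv2.imwrite('pics/t2c.png',cv2.resize(im,None,fx=4,fy=4))"
```

```text
at [0.538  0.397  0.1304] ang 29.46 z [ 0.002  0.001 -1.   ] | delta cm [-0.04 -0.13  0.34] per row [-0.04  -0.134  0.337] spin -54.54
0.02103872393033904 [0.59975826 0.24130417 5.18070053] [ 0.01417006 -0.06240158  0.00368548] [ 5.31809207e-01  4.77337195e-01  1.44374524e+00 -6.24874227e-05
  1.21795841e+00  1.76680824e-02]
```

View pics/t2c.png

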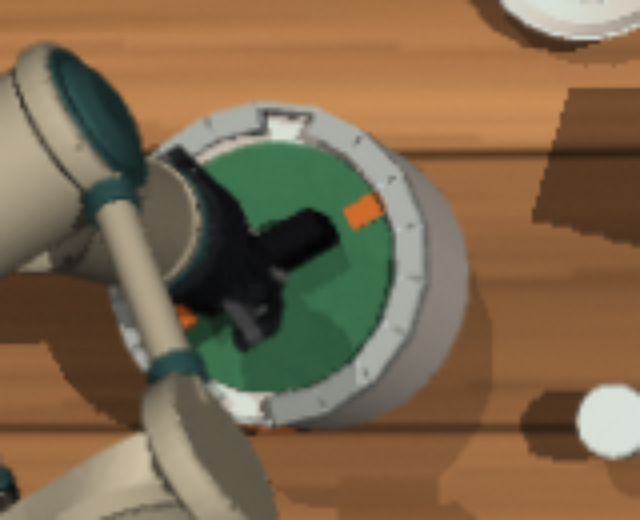

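The fingers hold the handle across its rib. Next is the anticlockwise turn.

play_rows --pt "0 0 0" --pt "0 0 0" --pt "0 0 0" --pt "0 0 0" --pt "0 0 0" --pt "0 0 0" --pt "0 0 0" --pt "0 0 0" --pt "0 0 0" --pt "0 0 0" --pt "0 0 0" --pt "0 0 0" --spin '[-3,-5,-5,-5,-5,-5,-5,-5,-5,-5,-5,0]' --jaw '[1.5,1.5,1.5,1.5,1.5,1.5,1.5,1.5,1.5,1.5,1.5,1.5]'

```text
time_s: 9.4
ee_pos: [0.5375, 0.397, 0.1304]
tool_rot: [-2.362, -2.071, -0.003]
wrist_force: [-0.4, 0.3, 6.1]
gripper_width: 0.0214
```

```bash
python3 -c "
from h import *
plan((.537,.398,.127),1,84)
o=monitor.get_obs();print(o['gripper_width'],o['wrist_force'],o['wrist_torque'],o['joint_positions'])
p=shot('top','t3.png');im=cv2.imread('pics/t3.png')[120:250,20:180];cv2.imwrite('pics/t3c.png',cv2.resize(im,None,fx=4,fy=4,interpolation=2))
p=shot('scene','s3.png');im=cv2.imread('pics/s3.png')[220:370,320:480];cv2.imwrite('pics/s3c.png',cv2.resize(im,None,fx=4,fy=4,interpolation=2))"
```

```text
at [0.5375 0.397  0.1304] ang 82.51 z [ 0.001  0.001 -1.   ] | delta cm [ 0.09 -0.06  0.34] per row [ 0.091 -0.062  0.339] spin -1.49
0.02141706972440915 [-0.40822377  0.29953898  6.07104596] [0.14708868 0.05506496 0.35022676] [ 5.31918047e-01  4.77134804e-01  1.44404938e+00  4.51044358e-04
  1.21867644e+00 -9.08258138e-01]
```

View pics/t3c.png

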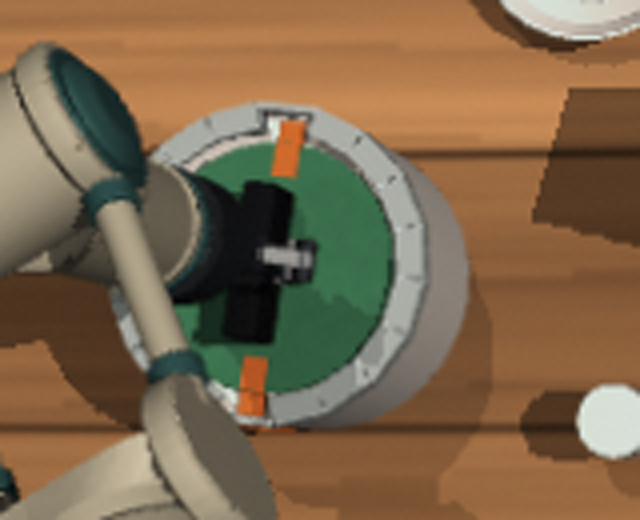

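View pics/s3c.png

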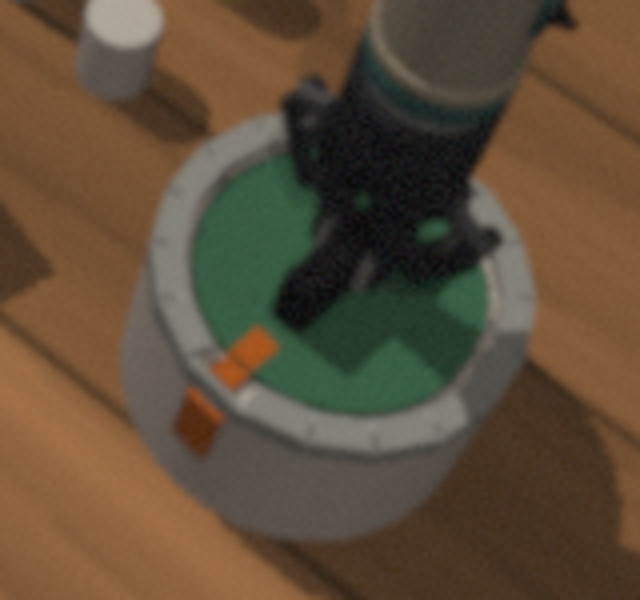

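The lugs are in the slots, with the upper one slightly clockwise of centre. I'll add 2° and then lift gently.

play_rows --pt "0 0 0" --pt "0 0 0" --pt "0 0 -0.4" --pt "0 0 -0.4" --pt "0 0 -0.4" --pt "0 0 -0.4" --pt "0 0 0" --spin '[-2,0,0,0,0,0,0]' --jaw '[1.5,1.5,1.5,1.5,1.5,1.5,1.5]'

```text
time_s: 10.38
ee_pos: [0.5374, 0.3967, 0.1456]
tool_rot: [2.326, 2.111, 0.001]
wrist_force: [-0.2, -0.8, -4.2]
gripper_width: 0.021
```

```bash
python3 -c "
from h import *
plan((.537,.398,.127),1,84)
o=monitor.get_obs();print(o['gripper_width'],o['wrist_force'],o['wrist_torque'])
p=shot('top','t4.png');im=cv2.imread('pics/t4.png')[120:250,20:180];cv2.imwrite('pics/t4c.png',cv2.resize(im,None,fx=4,fy=4,interpolation=2))"
```

```text
at [0.5374 0.3967 0.1456] ang 84.46 z [ 0.001  0.    -1.   ] | delta cm [ 0.13 -0.05  1.86] per row [ 0.129 -0.05   1.861] spin 0.46
0.0209908656146075 [-0.22472013 -0.77540746 -4.22502581] [ 0.01720286 -0.00781029 -0.03151038]
```

View pics/t4c.png

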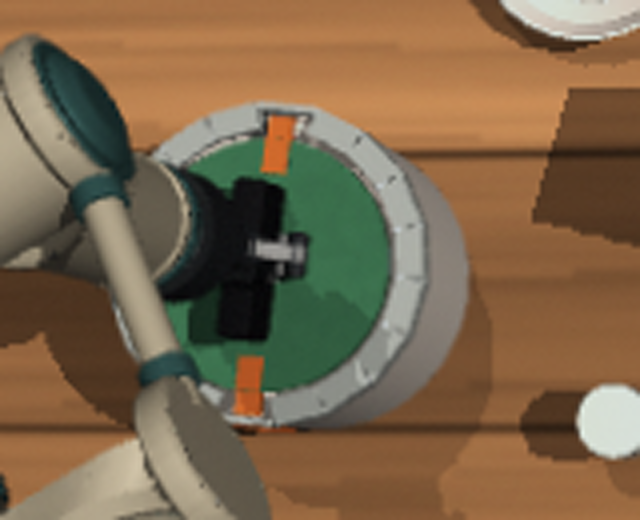

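The lid is free, with -4 N on the wrist and both lugs through the slots. I'll lift it further and work out the transfer.

play_rows --pt "0 0 -2" --pt "0 0 -3" --pt "0 0 -3" --pt "0 0 -3" --pt "0 0 -1" --pt "0 0 0" --spin '[0,0,0,0,0,0]' --jaw '[1.5,1.5,1.5,1.5,1.5,1.5]'

```text
time_s: 11.18
ee_pos: [0.5372, 0.3966, 0.2653]
tool_rot: [2.326, 2.111, 0.001]
wrist_force: [0.1, 0.2, -3.2]
gripper_width: 0.021
```

```bash
python3 -c "
from h import *
p=shot('top','t5.png')
hsv=cv2.cvtColor(p['pixels'],cv2.COLOR_RGB2HSV)
d=[d for d in trace(p,'mat')]; print(len(d),[x['p'] for x in d])
m=d[0]['pixels'].astype(np.uint8);c,_=cv2.findContours(m,0,1);r=cv2.minAreaRect(max(c,key=cv2.contourArea));print(r)
C=[onz(p,*q,.006) for q in cv2.boxPoints(r)];print(np.round(C,4),np.mean(C,0))
plan((.522,-.372,.26),19,84.5)"
```

```text
2 [0.98, 0.32]
((374.9154357910156, 193.3230743408203), (79.25819396972656, 78.88609313964844), 82.87498474121094)
[[ 0.6191 -0.2488  0.006 ]
 [ 0.6459 -0.4716  0.006 ]
 [ 0.4252 -0.4907  0.006 ]
 [ 0.4011 -0.271   0.006 ]] [ 0.52281896 -0.37052079  0.006     ]
at [0.5365 0.3961 0.2636] ang 84.46 z [-0.002 -0.002 -1.   ] | delta cm [-76.6    5.97   0.48] per row [-4.031  0.314  0.025] spin -0.04
```

play_rows --pt "-2 0.3 0" --pt "-3 0.3 0" --pt "-4.1 0.3 0" --pt "-4.1 0.3 0" --pt "-4.1 0.3 0" --pt "-4.1 0.3 0" --pt "-4.1 0.3 0" --pt "-4.1 0.3 0" --pt "-4.1 0.3 0" --pt "-4.1 0.3 0" --pt "-4.1 0.3 0" --pt "-4.1 0.3 0" --pt "-4.1 0.3 0" --pt "-4.1 0.3 0" --pt "-4.1 0.3 0" --pt "-4.1 0.3 0" --pt "-4.1 0.3 0" --pt "-4.1 0.3 0" --pt "-4.1 0.3 0" --pt "-1.8 0.3 0" --spin '[0,0,0,0,0,0,0,0,0,0,0,0,0,0,0,0,0,0,0,0]' --jaw '[1.5,1.5,1.5,1.5,1.5,1.5,1.5,1.5,1.5,1.5,1.5,1.5,1.5,1.5,1.5,1.5,1.5,1.5,1.5,1.5]'

```text
time_s: 13.78
ee_pos: [0.5212, -0.3732, 0.2641]
tool_rot: [-2.328, -2.107, 0.002]
wrist_force: [0.8, 1.0, -3.3]
gripper_width: 0.0213
```

play_rows --pt "0 0 0" --pt "0 0 0" --spin '[0,0]' --jaw '[1.5,1.5]'

```text
time_s: 14.02
ee_pos: [0.5227, -0.3692, 0.2651]
tool_rot: [-2.324, -2.111, -0.001]
wrist_force: [0.2, 0.6, -4.3]
gripper_width: 0.0213
```

```bash
python3 -c "
from h import *
plan((.5225,-.371,.04),6,84.5)
o=monitor.get_obs();print(o['gripper_width'],o['wrist_force'],o['wrist_torque'],o['joint_positions'])
p=shot('scene','s5.png')"
```

```text
at [ 0.5227 -0.3692  0.2651] ang 84.49 z [-0.001  0.002 -1.   ] | delta cm [-2.200e-01  2.000e-02  2.251e+01] per row [-0.037  0.004  3.751] spin -0.01
0.021269984962847457 [ 0.24370467  0.64766567 -4.27509446] [0.00888172 0.03820349 0.03279361] [-7.24076603e-01  3.60944431e-01  1.29590375e+00  8.14739552e-04
  1.48650715e+00 -2.19882663e+00]
```

View pics/s5.png

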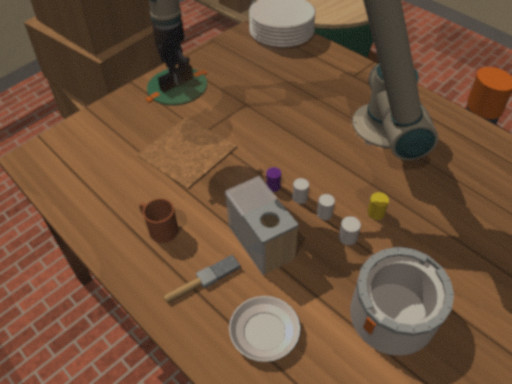

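The lid hangs level above the mat (≈177,85) and the jar is open at (403,305). I'll lower it.

play_rows --pt "-0.2 0 3" --pt "0 0 4" --pt "0 0 4" --pt "0 0 4" --pt "0 0 4" --pt "0 0 2.5" --pt "0 0 1" --pt "0 0 0.6" --pt "0 0 0.4" --pt "0 0 0" --spin '[0,0,0,0,0,0,0,0,0,0]' --jaw '[1.5,1.5,1.5,1.5,1.5,1.5,1.5,1.5,1.5,1.5]'

```text
time_s: 15.32
ee_pos: [0.5232, -0.3729, 0.031]
tool_rot: [2.325, 2.111, 0.0]
wrist_force: [0.4, 0.2, -3.4]
gripper_width: 0.0209
```

play_rows --pt "0 0 0.2" --pt "0 0 0.1" --pt "0 0 0.1" --pt "0 0 0" --spin '[0,0,0,0]' --jaw '[1.5,1.5,1.5,1.5]'

```text
time_s: 15.82
ee_pos: [0.5229, -0.3727, 0.0265]
tool_rot: [2.326, 2.111, -0.0]
wrist_force: [-0.4, 0.1, -2.5]
gripper_width: 0.0211
```

play_rows --pt "0 0 0.1" --pt "0 0 0" --pt "0 0 0" --pt "0 0 0" --pt "0 0 0" --pt "0 0 0" --pt "0 0 -1" --pt "0 0 -3" --pt "0 0 -4" --pt "0 0 -4" --pt "0 0 -4" --pt "0 0 -4" --pt "0 0 0" --spin '[0,0,0,0,0,0,0,0,0,0,0,0,0]' --jaw '[1.5,1.5,5,5,5,5,5,5,5,5,5,5,5]'

```text
time_s: 17.45
ee_pos: [0.5245, -0.3741, 0.2304]
tool_rot: [2.319, 2.105, 0.001]
wrist_force: [0.6, 0.4, -0.3]
gripper_width: 0.05
```

```bash
python3 -c "
from h import *
p=shot('top','t6.png'); print(*white_tops(p),sep='\n')
for d in landmark_of(p,'lid_grip'): print(d['p'],w(p,d['point']))
q=shot('scene')
for d in landmark_of(q,'lid_grip'): print(d['p'],w(q,d['point']))
plan((.4238,.0012,.26),12,0)
m=(cv2.cvtColor(p['pixels'],cv2.COLOR_RGB2HSV)); print(monitor.get_obs()['joint_positions'])
"
```

```text
(array([ 0.6529, -0.0275,  0.06  ]), 'px', array([251.1, 143.8]), 'area', np.int32(125), 'd_mm', np.float64(33.9))
(array([0.4376, 0.1807, 0.06  ]), 'px', array([172.9, 224.8]), 'area', np.int32(239), 'd_mm', np.float64(46.6))
(array([0.4236, 0.001 , 0.06  ]), 'px', array([240.9, 229.8]), 'area', np.int32(174), 'd_mm', np.float64(39.2))
(array([0.416 , 0.0836, 0.06  ]), 'px', array([209.5, 232.9]), 'area', np.int32(131), 'd_mm', np.float64(34.2))
0.85 [ 0.52309213 -0.36777513  0.04402156]
0.71 [ 0.76304181 -0.18830816 -0.00237877]
0.87 [ 0.52218968 -0.37144301  0.04531849]
at [ 0.5221 -0.372   0.224 ] ang 84.46 z [-0.002  0.002 -1.   ] | delta cm [ 36.2  -13.4   -3.52] per row [ 3.017 -1.117 -0.293] spin 84.46
[-7.27471520e-01  3.81027157e-01  1.36484352e+00 -8.79577294e-05
  1.39833803e+00 -2.20156828e+00]
```

View pics/t6.png

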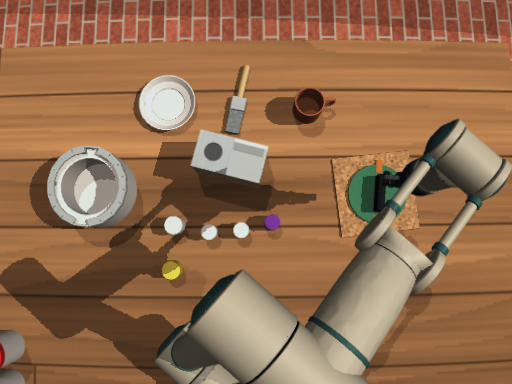

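The lid lies flat on the mat at about (0.5225, -0.371), handle up. Now the right white cylinder at (0.424, 0.001): turn the tool, then move over it.

play_rows --pt "0 0 -0.4" --pt "0 0 -0.4" --pt "0 0 -0.4" --pt "0 0 -0.4" --pt "0 0 -0.4" --pt "0 0 -0.4" --pt "0 0 -0.4" --pt "0 0 -0.4" --pt "0 0 -0.4" --pt "0 0 0" --spin '[10,10,10,10,10,10,10,10,4.5,0]' --jaw '[8,8,8,8,8,8,8,8,8,8]'

```text
time_s: 18.9
ee_pos: [0.5225, -0.3723, 0.26]
tool_rot: [-3.14, -0.0, 0.003]
wrist_force: [0.3, 0.0, -0.2]
gripper_width: 0.0801
```

```bash
python3 -c "
from h import *
plan((.4237,.0011,.2),10,0)"
```

```text
at [ 0.5225 -0.3723  0.26  ] ang 0.01 z [-0.002  0.001 -1.   ] | delta cm [ -9.86 -37.34   6.07] per row [-0.986 -3.734  0.607] spin 0.01
```

play_rows --pt "-1 -3.73 0.6" --pt "-1 -3.73 0.6" --pt "-1 -3.73 0.6" --pt "-1 -3.73 0.6" --pt "-1 -3.73 0.6" --pt "-1 -3.73 0.6" --pt "-1 -3.73 0.6" --pt "-1 -3.73 0.6" --pt "-1 -3.73 0.6" --pt "-1 -3.73 0.6" --pt "0 0 0" --pt "0 0 0" --spin '[0,0,0,0,0,0,0,0,0,0,0,0]' --jaw '[8,8,8,8,8,8,8,8,8,8,8,8]'

```text
time_s: 20.4
ee_pos: [0.4233, 0.0001, 0.201]
tool_rot: [3.141, 0.001, -0.0]
wrist_force: [0.4, -0.2, -0.2]
gripper_width: 0.08
```

```bash
python3 -c "
from h import *
plan((.4237,.0011,.029),6,0)
p=shot('scene','s7.png')
print([ (proj(p,(x,y,.03)).round(0)) for x,y in ((.4237,.0011),(.4198,.0863),(.4378,.1806))])"
```

```text
at [4.233e-01 1.000e-04 2.010e-01] ang 0.03 z [-0.    -0.001 -1.   ] | delta cm [ 0.04 -0.11 17.2 ] per row [ 0.007 -0.019  2.867] spin 0.03
[array([300., 191.]), array([325., 206.]), array([348., 230.])]
```

View pics/s7.png

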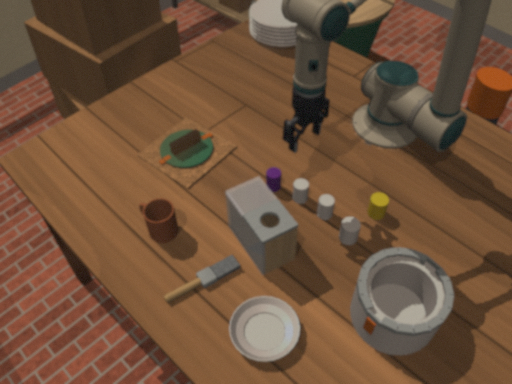

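The lid sits centred on the mat (188,148) and the cylinders are where I measured them ((301,191) in the picture against (300,191) predicted). I'll descend and grasp.

play_rows --pt "0 -0.1 3" --pt "0 0 4" --pt "0 0 4" --pt "0 0 3" --pt "0 0 2" --pt "0 0 1.2" --pt "0 0 0" --pt "0 0 0" --pt "0 0 0" --pt "0 0 0" --pt "0 0 0" --pt "0 0 0" --spin '[0,0,0,0,0,0,0,0,0,0,0,0]' --jaw '[8,8,8,8,8,8,8,3,3,3,3,3]'

```text
time_s: 21.95
ee_pos: [0.4242, 0.0012, 0.0304]
tool_rot: [3.141, -0.001, 0.004]
wrist_force: [-0.5, -0.7, 6.4]
gripper_width: 0.0402
```

```bash
python3 -c "
from h import *
plan((.4237,.0011,.25),6,0)
p=shot('scene','s8.png');im=cv2.imread('pics/s8.png')[120:260,230:400];cv2.imwrite('pics/s8c.png',cv2.resize(im,None,fx=4,fy=4,interpolation=2))
p=shot('top','t8.png');im=cv2.imread('pics/t8.png')[120:260,180:320];cv2.imwrite('pics/t8c.png',cv2.resize(im,None,fx=4,fy=4,interpolation=2))"
```

```text
at [0.4242 0.0012 0.0304] ang -0.02 z [ 0.003 -0.001 -1.   ] | delta cm [ 1.000e-02  3.000e-02 -2.196e+01] per row [ 1.00e-03  4.00e-03 -3.66e+00] spin -0.02
```

View pics/s8c.png

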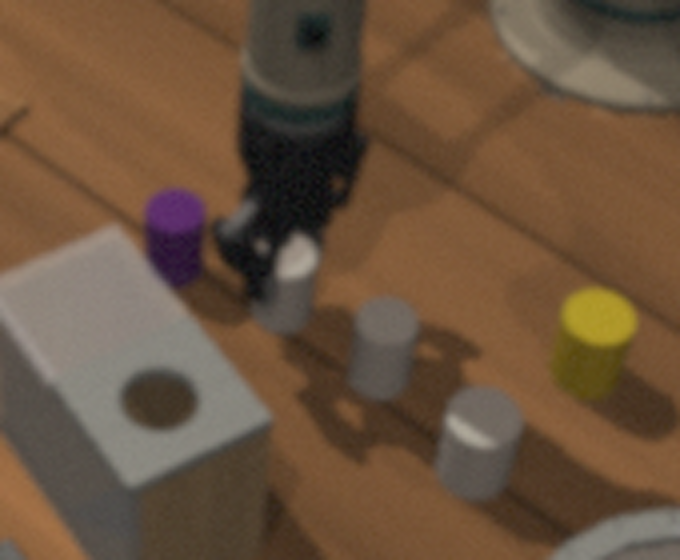

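View pics/t8c.png

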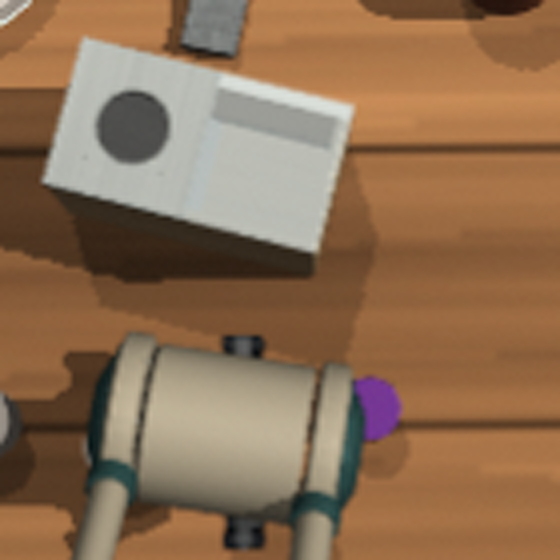

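Grip width is 40.2 mm, so this one is worn. I'll lift it and refine the bore position from both cameras.

play_rows --pt "0 0 -1" --pt "0 0 -3" --pt "0 0 -4" --pt "0 0 -4" --pt "0 0 -4" --pt "0 0 -3" --pt "0 0 0" --pt "0 0 0" --spin '[0,0,0,0,0,0,0,0]' --jaw '[3,3,3,3,3,3,3,3]'

```text
time_s: 23.05
ee_pos: [0.422, 0.0017, 0.2183]
tool_rot: [-3.141, 0.001, 0.003]
wrist_force: [-0.4, -0.6, -2.5]
gripper_width: 0.0403
```

```bash
python3 -c "
from h import *
o=monitor.get_obs();print(o['gripper_width'],o['wrist_force'])
plan((.6188,.0683,.22),6,0)
p=shot('scene','s9.png');g=cv2.cvtColor(p['pixels'],cv2.COLOR_RGB2GRAY)
cc=proj(p,(.6188,.0683,.146));print(cc)
for th in (90,105,120):
  m=(g<th).astype(np.uint8);M=np.zeros_like(m);x,y=cc.astype(int);M[y-12:y+13,x-14:x+15]=m[y-12:y+13,x-14:x+15]
  k,l,st,c=cv2.connectedComponentsWithStats(M);i=1+np.argmax(st[1:,4]);print(th,st[i],c[i],onz(p,*c[i],.146))
for X in ((.6185,.0678,.146),(.62,.07,.146)):print(proj(p,X))
im=cv2.imread('pics/s9.png')
for t in np.linspace(0,2*np.pi,40):
  u=proj(p,(.6188+.02275*np.cos(t),.0683+.02275*np.sin(t),.146)).round().astype(int);im[u[1],u[0]]=(0,0,255)
cv2.imwrite('pics/s9c.png',cv2.resize(im[120:280,210:370],None,fx=4,fy=4,interpolation=0))
q=shot('top','t9.png');im=cv2.imread('pics/t9.png');im=cv2.resize(im,None,fx=8,fy=8,interpolation=2)[8*135:8*175,8*180:8*280]
for t in np.linspace(0,2*np.pi,60):
  u=((proj(q,(.6188+.02275*np.cos(t),.0683+.02275*np.sin(t),.146))+.5)*8-np.array([1440,1080])).round().astype(int);cv2.circle(im,tuple(map(int,u)),1,(0,0,255),-1)
cv2.imwrite('pics/t9c.png',im[:, :500])
"
```

```text
0.04033627809829363 [-0.42063033 -0.55855276 -2.54875004]
at [0.422  0.0017 0.2183] ang -0.03 z [-0.002  0.    -1.   ] | delta cm [19.68 -6.68 -0.21] per row [ 3.28  -1.113 -0.035] spin -0.03
[268.93156102 219.06575045]
90 [260 213  19  14 213] [269.3286385  219.40375587] [0.6188746  0.06963928 0.146     ]
105 [260 212  20  16 251] [269.40239044 219.42231076] [0.61879511 0.0697993  0.146     ]
120 [259 211  22  18 290] [269.3862069  219.34137931] [0.6186503  0.06961022 0.146     ]
[268.86432324 218.87249497]
[269.10693247 219.76828146]
```

View pics/s9c.png

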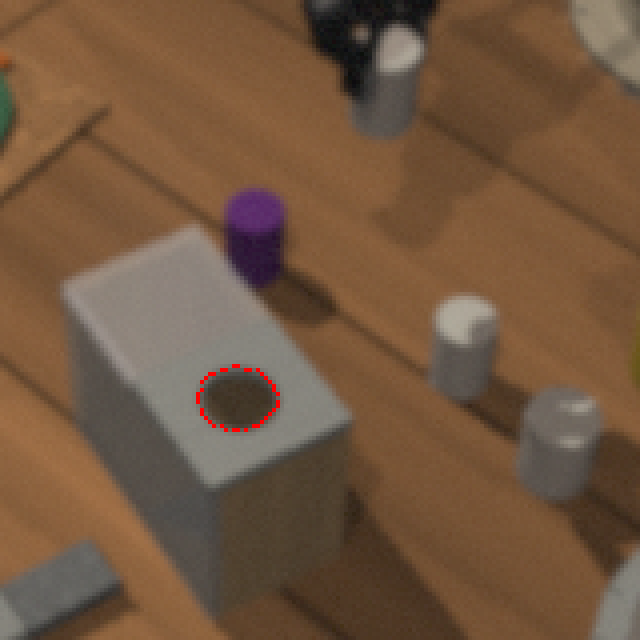

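View pics/t9c.png

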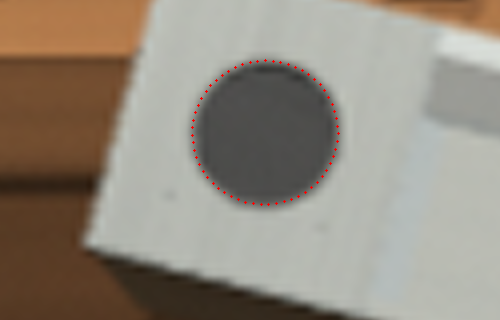

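The fitted bore circle at (0.6187, 0.0685) matches in both views. I'll move over it.

play_rows --pt "2 -0.7 0" --pt "3 -1 0" --pt "3 -1 0" --pt "3 -1 0" --pt "3 -1 0" --pt "3 -1 0" --pt "2.65 -1 0" --pt "0 0 1" --pt "0 0 0.8" --pt "0 0 0" --pt "0 0 0" --spin '[0,0,0,0,0,0,0,0,0,0,0]' --jaw '[3,3,3,3,3,3,3,3,3,3,3]'

```text
time_s: 24.52
ee_pos: [0.6193, 0.0681, 0.2015]
tool_rot: [3.141, -0.002, 0.0]
wrist_force: [0.6, 1.0, -1.4]
gripper_width: 0.0403
```

```bash
python3 -c "
from h import *
plan((.6187,.0685,.168),6,0)
p=shot('scene','s10.png');im=cv2.imread('pics/s10.png')
cv2.imwrite('pics/s10c.png',cv2.resize(im[140:280,210:350],None,fx=4,fy=4,interpolation=2))
"
```

```text
at [0.6193 0.0681 0.2015] ang -0.06 z [ 0. -0. -1.] | delta cm [-0.06 -0.04  3.35] per row [-0.01  -0.006  0.558] spin -0.06
```

View pics/s10c.png

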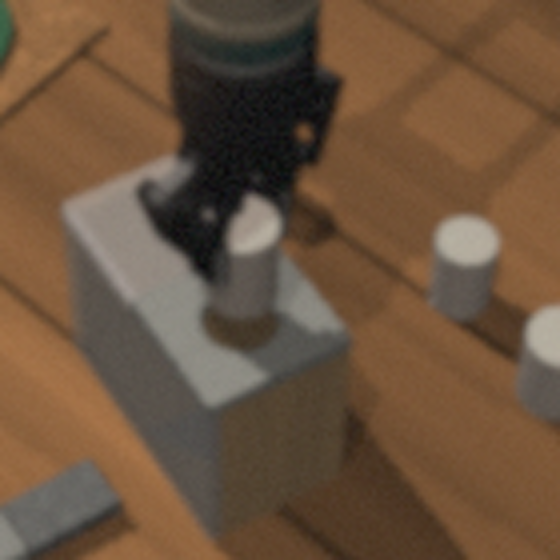

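The cylinder hangs right over the bore. I'll lower it slowly.

play_rows --pt "-0.05 0 0.8" --pt "0 0 0.8" --pt "0 0 0.5" --pt "0 0 0.3" --pt "0 0 0.2" --pt "0 0 0.2" --pt "0 0 0.2" --pt "0 0 0.2" --pt "0 0 0" --spin '[0,0,0,0,0,0,0,0,0]' --jaw '[3,3,3,3,3,3,3,3,3]'

```text
time_s: 25.7
ee_pos: [0.6191, 0.0683, 0.1691]
tool_rot: [3.142, -0.001, -0.001]
wrist_force: [-0.1, 0.1, -1.1]
gripper_width: 0.0403
```

It is about 7 mm into the bore with no contact force. I'll go slightly deeper and release.

play_rows --pt "0 0 0.3" --pt "0 0 0" --pt "0 0 0" --pt "0 0 0" --pt "0 0 0" --pt "0 0 0" --pt "0 0 0" --pt "0 0 -1" --pt "0 0 -2" --pt "0 0 -2" --pt "0 0 0" --spin '[0,0,0,0,0,0,0,0,0,0,0]' --jaw '[3,3,8,8,8,8,8,8,8,8,8]'

```text
time_s: 27.08
ee_pos: [0.6205, 0.0683, 0.2187]
tool_rot: [3.142, -0.001, 0.008]
wrist_force: [0.2, -0.1, -0.0]
gripper_width: 0.0798
```

```bash
python3 -c "
from h import *
p=shot('scene','s11.png');im=cv2.imread('pics/s11.png')
cv2.imwrite('pics/s11c.png',cv2.resize(im[140:280,210:410],None,fx=4,fy=4,interpolation=2))
q=shot('top','t11.png');print(*white_tops(q),sep='\n')
plan((.4198,.0863,.2),8,0)
"
```

```text
(array([0.7737, 0.2592, 0.06  ]), 'px', array([145.8, 101.4]), 'area', np.int32(294), 'd_mm', np.float64(54.3))
(array([ 0.6529, -0.0281,  0.06  ]), 'px', array([251.3, 143.8]), 'area', np.int32(119), 'd_mm', np.float64(33.0))
(array([0.5288, 0.4929, 0.06  ]), 'px', array([ 59.5, 191.3]), 'area', np.int32(159), 'd_mm', np.float64(40.7))
(array([0.4605, 0.4199, 0.06  ]), 'px', array([ 84.8, 216.4]), 'area', np.int32(157), 'd_mm', np.float64(39.5))
at [0.619  0.0683 0.2163] ang -0.04 z [ 0. -0. -1.] | delta cm [-19.93  -1.79   1.62] per row [-2.491 -0.223  0.203] spin -0.04
```

View pics/s11c.png

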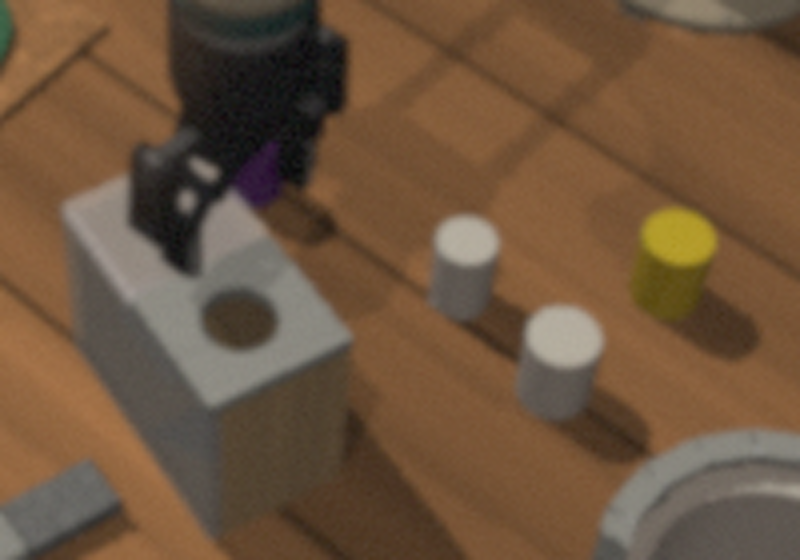

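View pics/t11.png

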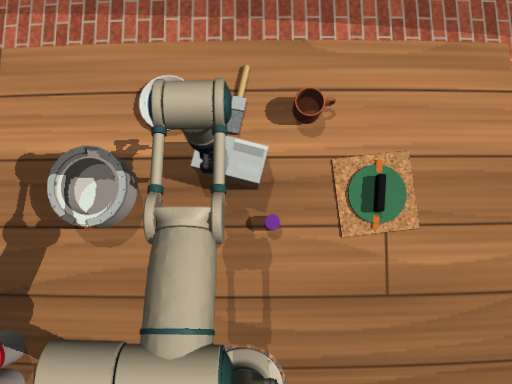

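The bore is empty, so the worn cylinder dropped through. The two remaining whites haven't moved. Next is the middle one.

play_rows --pt "-2 -0.2 0" --pt "-3 -0.2 0" --pt "-3 -0.2 0" --pt "-3 -0.3 0" --pt "-3 -0.3 0" --pt "-3 -0.3 0" --pt "-2.9 -0.3 0" --pt "0 0 0.8" --pt "0 0 0.8" --pt "0 0 0" --pt "0 0 0" --spin '[0,0,0,0,0,0,0,0,0,0,0]' --jaw '[8,8,8,8,8,8,8,8,8,8,8]'

```text
time_s: 28.55
ee_pos: [0.421, 0.0863, 0.2]
tool_rot: [3.141, -0.001, -0.001]
wrist_force: [-0.1, 0.9, -0.5]
gripper_width: 0.0803
```

```bash
python3 -c "
from h import *
plan((.4198,.0863,.03),8,0)
p=shot('scene','s12.png');im=cv2.imread('pics/s12.png')
cv2.imwrite('pics/s12c.png',cv2.resize(im[120:260,250:410],None,fx=4,fy=4,interpolation=2))
"
```

```text
at [0.421  0.0863 0.2   ] ang -0.05 z [-0. -0. -1.] | delta cm [-0.11 -0.   17.  ] per row [-0.014 -0.     2.125] spin -0.05
```

View pics/s12c.png

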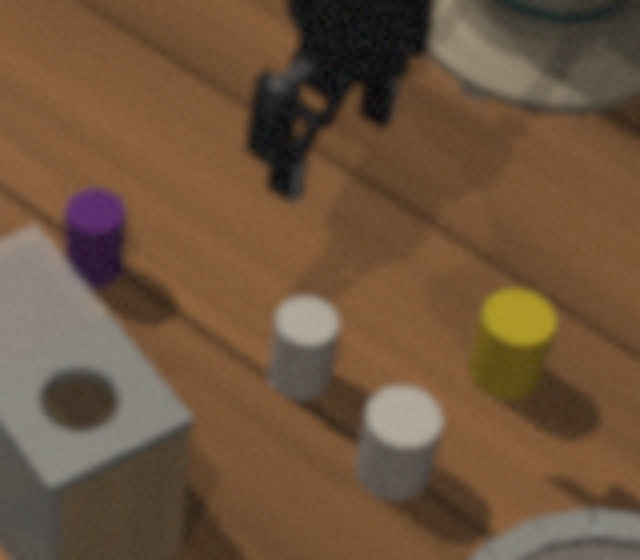

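The middle cylinder is still at (326,207). I'll descend, grasp and lift.

play_rows --pt "-0.1 0 3" --pt "0 0 4" --pt "0 0 4" --pt "0 0 3" --pt "0 0 2" --pt "0 0 1" --pt "0 0 0" --pt "0 0 0" --pt "0 0 0" --pt "0 0 0" --pt "0 0 0" --pt "0 0 0" --spin '[0,0,0,0,0,0,0,0,0,0,0,0]' --jaw '[8,8,8,8,8,8,8,3,3,3,3,3]'

```text
time_s: 30.1
ee_pos: [0.4203, 0.0865, 0.0314]
tool_rot: [3.142, -0.001, 0.004]
wrist_force: [-0.6, 0.8, 5.8]
gripper_width: 0.0408
```

play_rows --pt "0 0 -1" --pt "0 0 -3" --pt "0 0 -4" --pt "0 0 -4" --pt "0 0 -4" --pt "0 0 -3" --pt "0 0 0" --pt "0 0 0" --spin '[0,0,0,0,0,0,0,0]' --jaw '[3,3,3,3,3,3,3,3]'

```text
time_s: 31.1
ee_pos: [0.418, 0.0864, 0.2193]
tool_rot: [3.141, -0.001, -0.003]
wrist_force: [0.2, 0.5, -2.5]
gripper_width: 0.0409
```

```bash
python3 -c "
from h import *
plan((.6187,.0685,.2),6,0)
o=monitor.get_obs();print(o['wrist_force'],o['gripper_width'])"
```

```text
at [0.418  0.0864 0.2193] ang -0.04 z [-0.002 -0.    -1.   ] | delta cm [20.07  1.78  1.88] per row [3.346 0.296 0.314] spin -0.04
[ 0.15357166  0.54840476 -2.54245282] 0.040902004055921266
```

play_rows --pt "2 0.2 0" --pt "3 0.3 0" --pt "3 0.3 0" --pt "3 0.3 0" --pt "3 0.3 0" --pt "3 0.3 0" --pt "2.95 0.1 0" --pt "0 0 1" --pt "0 0 0.8" --pt "0 0 0" --pt "0 0 0" --spin '[0,0,0,0,0,0,0,0,0,0,0]' --jaw '[3,3,3,3,3,3,3,3,3,3,3]'

```text
time_s: 32.48
ee_pos: [0.6183, 0.0684, 0.2024]
tool_rot: [3.142, -0.001, -0.0]
wrist_force: [-0.7, 0.3, -1.9]
gripper_width: 0.0404
```

```bash
python3 -c "
from h import *
plan((.6188,.0684,.168),6,0)
"
```

```text
at [0.6183 0.0684 0.2024] ang -0.03 z [-0. -0. -1.] | delta cm [ 0.05 -0.    3.44] per row [ 0.009 -0.001  0.573] spin -0.03
```

play_rows --pt "0.05 0 0.8" --pt "0 0 0.8" --pt "0 0 0.6" --pt "0 0 0.3" --pt "0 0 0.2" --pt "0 0 0.2" --pt "0 0 0.2" --pt "0 0 0.2" --pt "0 0 0" --spin '[0,0,0,0,0,0,0,0,0]' --jaw '[3,3,3,3,3,3,3,3,3]'

```text
time_s: 33.6
ee_pos: [0.6191, 0.0683, 0.1691]
tool_rot: [3.142, -0.001, -0.001]
wrist_force: [-0.5, 0.2, -1.9]
gripper_width: 0.0404
```

play_rows --pt "0 0 0.3" --pt "0 0 0" --pt "0 0 0" --pt "0 0 0" --pt "0 0 0" --pt "0 0 0" --pt "0 0 0" --pt "0 0 -1" --pt "0 0 -2" --pt "0 0 -2" --pt "0 0 0" --spin '[0,0,0,0,0,0,0,0,0,0,0]' --jaw '[3,3,8,8,8,8,8,8,8,8,8]'

```text
time_s: 34.98
ee_pos: [0.6205, 0.0683, 0.2186]
tool_rot: [3.142, -0.001, 0.007]
wrist_force: [-0.4, 0.2, -0.2]
gripper_width: 0.0801
```

```bash
python3 -c "
from h import *
p=shot('scene','s14.png');im=cv2.imread('pics/s14.png')
cv2.imwrite('pics/s14c.png',cv2.resize(im[140:280,210:410],None,fx=4,fy=4,interpolation=2))
plan((.4377,.1806,.2),8,0)
"
```

```text
at [0.6197 0.0683 0.2173] ang -0.04 z [ 0.002 -0.    -1.   ] | delta cm [-18.21 -11.22   1.69] per row [-2.276 -1.402  0.211] spin -0.04
```

View pics/s14c.png

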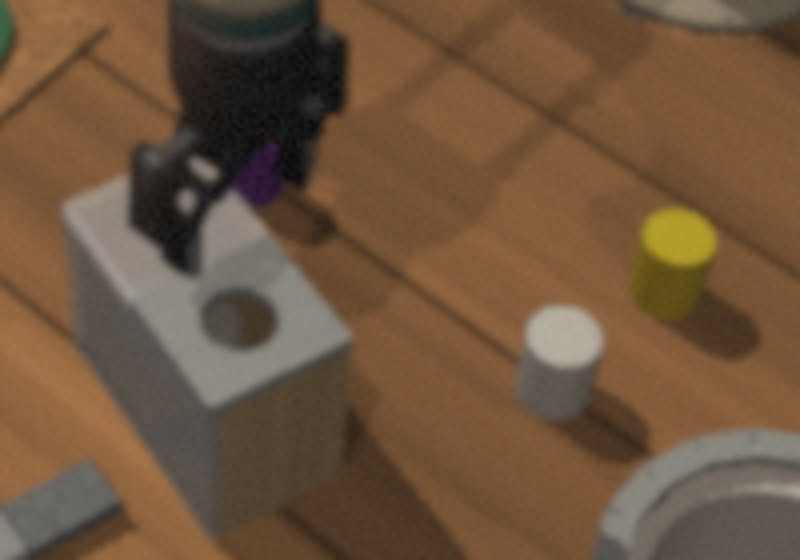

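The second has dropped through, with something grey visible down in the chute. I'll recheck that with the arm away. Now the third cylinder.

play_rows --pt "-2 -1.2 0" --pt "-3 -1.9 0" --pt "-3 -1.9 0" --pt "-3 -1.9 0" --pt "-3 -1.9 0" --pt "-3 -1.9 0" --pt "-1.2 -0.5 0" --pt "0 0 0.8" --pt "0 0 0.9" --pt "0 0 0" --pt "0 0 0" --spin '[0,0,0,0,0,0,0,0,0,0,0]' --jaw '[8,8,8,8,8,8,8,8,8,8,8]'

```text
time_s: 36.4
ee_pos: [0.4379, 0.18, 0.1989]
tool_rot: [3.141, -0.003, -0.001]
wrist_force: [0.2, -0.6, 1.1]
gripper_width: 0.0799
```

```bash
python3 -c "
from h import *
plan((.4377,.1806,.03),8,0)
p=shot('scene','s15.png');im=cv2.imread('pics/s15.png')
cv2.imwrite('pics/s15c.png',cv2.resize(im[140:280,210:410],None,fx=4,fy=4,interpolation=2))
"
```

```text
at [0.4379 0.18   0.1989] ang -0.09 z [-0. -0. -1.] | delta cm [-1.000e-02 -6.000e-02  1.689e+01] per row [-2.000e-03 -8.000e-03  2.112e+00] spin -0.09
```

View pics/s15c.png

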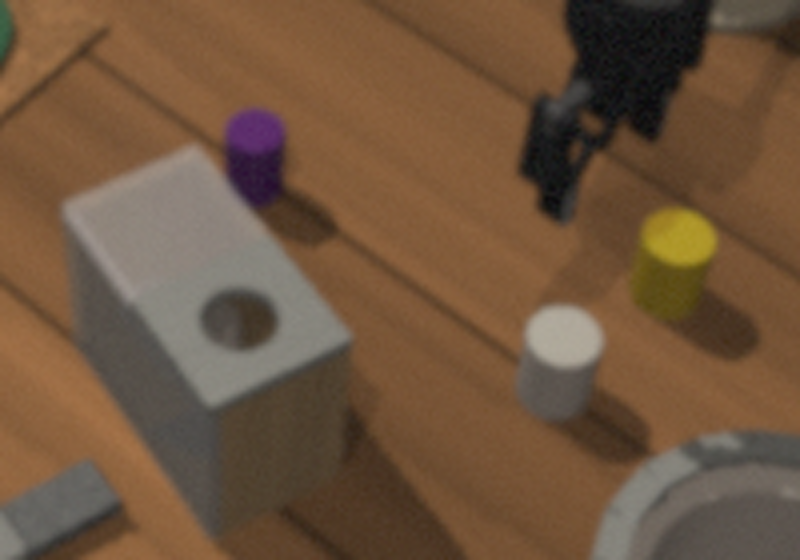

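The second cylinder is inside the box, visible on the chute below the bore. I'll grasp the third.

play_rows --pt "0 -0.05 3" --pt "0 0 4" --pt "0 0 4" --pt "0 0 3" --pt "0 0 2" --pt "0 0 0.9" --pt "0 0 0" --pt "0 0 0" --pt "0 0 0" --pt "0 0 0" --pt "0 0 0" --pt "0 0 0" --spin '[0,0,0,0,0,0,0,0,0,0,0,0]' --jaw '[8,8,8,8,8,8,8,3,3,3,3,3]'

```text
time_s: 37.95
ee_pos: [0.4385, 0.1812, 0.0316]
tool_rot: [-3.141, 0.001, -0.005]
wrist_force: [0.1, -0.2, 5.2]
gripper_width: 0.0476
```

play_rows --pt "0 0 -1" --pt "0 0 -3" --pt "0 0 -4" --pt "0 0 -4" --pt "0 0 -4" --pt "0 0 -3" --pt "0 0 0" --pt "0 0 0" --spin '[0,0,0,0,0,0,0,0]' --jaw '[3,3,3,3,3,3,3,3]'

```text
time_s: 38.95
ee_pos: [0.436, 0.1806, 0.219]
tool_rot: [3.141, -0.001, -0.004]
wrist_force: [-0.2, -0.0, -3.5]
gripper_width: 0.0474
```

```bash
python3 -c "
from h import *
plan((.6187,.0685,.2),6,0)
plan((.537,.398,.2),6,0)
o=monitor.get_obs();print(o['wrist_force'],o['gripper_width'])"
```

```text
at [0.436  0.1806 0.219 ] ang -0.04 z [-0.003 -0.001 -1.   ] | delta cm [18.29 11.2   1.85] per row [3.048 1.866 0.309] spin -0.04
at [0.436  0.1806 0.219 ] ang -0.04 z [-0.003 -0.001 -1.   ] | delta cm [ 10.09 -21.75   1.85] per row [ 1.682 -3.625  0.309] spin -0.04
[-0.2312584  -0.02976921 -3.48013158] 0.047385453656312436
```

Width 47.4 mm and about 0.3 kg mean full size. As asked, I'll still try it on the gauge, gently and without letting go.

play_rows --pt "2 1.2 0" --pt "3 1.9 0" --pt "3 1.9 0" --pt "3 1.9 0" --pt "3 1.9 0" --pt "3 1.9 0" --pt "1.15 0.5 0" --pt "0 0 1" --pt "0 0 0.8" --pt "0 0 0" --pt "0 0 0" --spin '[0,0,0,0,0,0,0,0,0,0,0]' --jaw '[3,3,3,3,3,3,3,3,3,3,3]'

```text
time_s: 40.33
ee_pos: [0.6182, 0.0694, 0.2026]
tool_rot: [3.142, 0.0, 0.0]
wrist_force: [0.2, 0.0, -3.3]
gripper_width: 0.0472
```

play_rows --pt "0 0 0.8" --pt "0 0 0.8" --pt "0 0 0.4" --pt "0 0 0.2" --pt "0 0 0.2" --pt "0 0 0" --spin '[0,0,0,0,0,0]' --jaw '[3,3,3,3,3,3]'

```text
time_s: 41.08
ee_pos: [0.6187, 0.0687, 0.1782]
tool_rot: [3.141, -0.001, 0.0]
wrist_force: [0.4, -0.3, -3.1]
gripper_width: 0.0472
```

play_rows --pt "0 0 0.1" --pt "0 0 0.1" --pt "0 0 0.1" --pt "0 0 0" --pt "0 0 0" --spin '[0,0,0,0,0]' --jaw '[3,3,3,3,3]'

```text
time_s: 41.7
ee_pos: [0.6189, 0.0687, 0.1775]
tool_rot: [3.141, -0.001, 0.003]
wrist_force: [-1.9, -0.8, 6.9]
gripper_width: 0.0478
```

The plate stops it: force went from -3 to +7 N and the tool sank no further. It is good, so it goes into the jar.

play_rows --pt "0 0 -0.5" --pt "0 0 -2" --pt "0 0 -2.5" --pt "0 0 -2.5" --pt "0 0 -2.5" --pt "0 0 0" --pt "0 0 0" --spin '[0,0,0,0,0,0,0]' --jaw '[3,3,3,3,3,3,3]'

```text
time_s: 42.58
ee_pos: [0.6181, 0.0688, 0.2739]
tool_rot: [3.141, -0.001, -0.003]
wrist_force: [0.1, 0.5, -3.4]
gripper_width: 0.0476
```

```bash
python3 -c "
from h import *
plan((.537,.397,.26),10,0)
o=monitor.get_obs();print(o['wrist_force'],o['gripper_width'])"
```

```text
at [0.6181 0.0688 0.2739] ang -0.04 z [-0.002 -0.    -1.   ] | delta cm [ -8.13 -32.82   1.4 ] per row [-0.813 -3.282  0.14 ] spin -0.04
[ 0.09942402  0.48549736 -3.35996318] 0.04760876713778299
```

play_rows --pt "-0.8 -2.3 0" --pt "-0.8 -3.4 0" --pt "-0.8 -3.4 0" --pt "-0.8 -3.4 0" --pt "-0.8 -3.4 0" --pt "-0.8 -3.4 0" --pt "-0.8 -3.4 0" --pt "-0.8 -3.4 0" --pt "-0.8 -3.4 0" --pt "-0.9 -3.3 0" --pt "0 0 0" --pt "0 0 0" --spin '[0,0,0,0,0,0,0,0,0,0,0,0]' --jaw '[3,3,3,3,3,3,3,3,3,3,3,3]'

```text
time_s: 44.08
ee_pos: [0.5376, 0.3962, 0.2737]
tool_rot: [3.139, -0.001, -0.003]
wrist_force: [-0.0, -0.4, -3.6]
gripper_width: 0.0472
```

```bash
python3 -c "
from h import *
plan((.537,.397,.05),10,0)
p=shot('scene','s17.png')"
```

```text
at [0.5376 0.3962 0.2737] ang -0.02 z [-0.002 -0.002 -1.   ] | delta cm [-1.000e-02 -1.300e-01  2.237e+01] per row [-1.000e-03 -1.300e-02  2.237e+00] spin -0.02
```

View pics/s17.png

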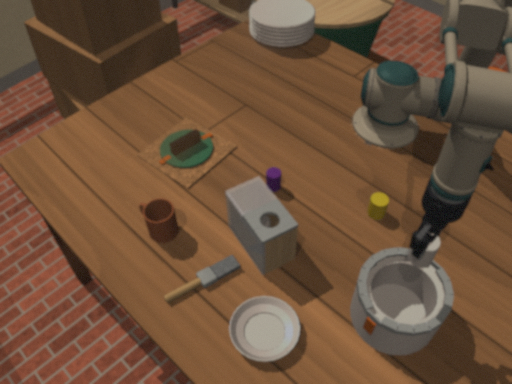

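The cylinder is above the jar mouth at (430,250). I'll lower it in.

play_rows --pt "0 -0.1 3" --pt "0 0 4" --pt "0 0 4" --pt "0 0 4" --pt "0 0 3" --pt "0 0 2" --pt "0 0 1.2" --pt "0 0 0.8" --pt "0 0 0.3" --pt "0 0 0.3" --pt "0 0 0" --spin '[0,0,0,0,0,0,0,0,0,0,0]' --jaw '[3,3,3,3,3,3,3,3,3,3,3]'

```text
time_s: 45.5
ee_pos: [0.538, 0.398, 0.0496]
tool_rot: [-3.141, 0.001, -0.001]
wrist_force: [-0.2, 0.7, -3.1]
gripper_width: 0.0475
```

play_rows --pt "0 0 0.2" --pt "0 0 0.1" --pt "0 0 0.1" --pt "0 0 0" --spin '[0,0,0,0]' --jaw '[3,3,3,3]'

```text
time_s: 46.0
ee_pos: [0.5378, 0.3978, 0.0451]
tool_rot: [3.141, -0.001, -0.0]
wrist_force: [0.1, 1.3, -2.3]
gripper_width: 0.0471
```

Now release with a moderate opening and retreat.

play_rows --pt "0 0 0.1" --pt "0 0 0" --pt "0 0 0" --pt "0 0 0" --pt "0 0 0" --pt "0 0 0" --pt "0 0 -1" --pt "0 0 -3" --pt "0 0 -4" --pt "0 0 -4" --pt "0 0 -4" --pt "0 0 -4" --pt "0 0 -4" --pt "0 0 0" --spin '[0,0,0,0,0,0,0,0,0,0,0,0,0,0]' --jaw '[3,7,7,7,7,7,7,7,7,7,7,7,7,7]'

```text
time_s: 47.75
ee_pos: [0.5394, 0.3988, 0.2895]
tool_rot: [-3.137, 0.001, -0.013]
wrist_force: [1.4, 0.1, -0.5]
gripper_width: 0.0701
```

play_rows --pt "-2 2 0" --pt "-2 3 0" --pt "-2 4 0" --pt "-2 4 0" --pt "-2 4 0" --pt "-2 4 0" --pt "-2 4 0" --pt "-2 4 0" --pt "-2 4 0" --pt "0 4 0" --pt "0 4 0" --pt "0 4 0" --pt "0 4 0" --pt "0 0 0" --spin '[0,0,0,0,0,0,0,0,0,0,0,0,0,0]' --jaw '[7,7,7,7,7,7,7,7,7,7,7,7,7,7]'

```text
time_s: 49.5
ee_pos: [0.357, -0.0939, 0.2836]
tool_rot: [3.141, -0.008, -0.002]
wrist_force: [-0.7, -0.4, 0.6]
gripper_width: 0.0699
```

```bash
python3 -c "
from h import *
plan((.537,.397,.05))
p=shot('scene','s18.png');q=shot('top','t18.png')
for n in 's18','t18': cv2.imwrite('pics/%sb.png'%n,cv2.resize(cv2.imread('pics/%s.png'%n),(800,600),interpolation=2))
for t in ('lid_grip','mug','dish','brush','cyl_a_mid'):
  for x in (p,q):
    for d in landmark_of(x,t)[:2]: print(t,round(d['p'],2),w(x,d['point']).round(3))"
```

```text
at [ 0.357  -0.0939  0.2836] ang -0.31 z [-0.001 -0.    -1.   ] | delta cm [ 17.77 -49.19  23.33] per row [ 17.766 -49.192  23.326] spin None
lid_grip 0.64 [ 0.523 -0.371  0.042]
lid_grip 0.95 [ 0.519 -0.37   0.044]
mug 0.61 [ 0.763 -0.18   0.003]
mug 0.46 [0.783 0.211 0.002]
mug 0.84 [ 0.762 -0.185 -0.001]
dish 0.66 [ 0.781  0.208 -0.   ]
dish 0.73 [0.777 0.212 0.003]
brush 0.92 [0.792 0.012 0.001]
brush 0.62 [ 0.792  0.006 -0.003]
brush 0.28 [0.631 0.386 0.123]
cyl_a_mid 0.39 [0.793 0.011 0.002]
```

View pics/s18b.png

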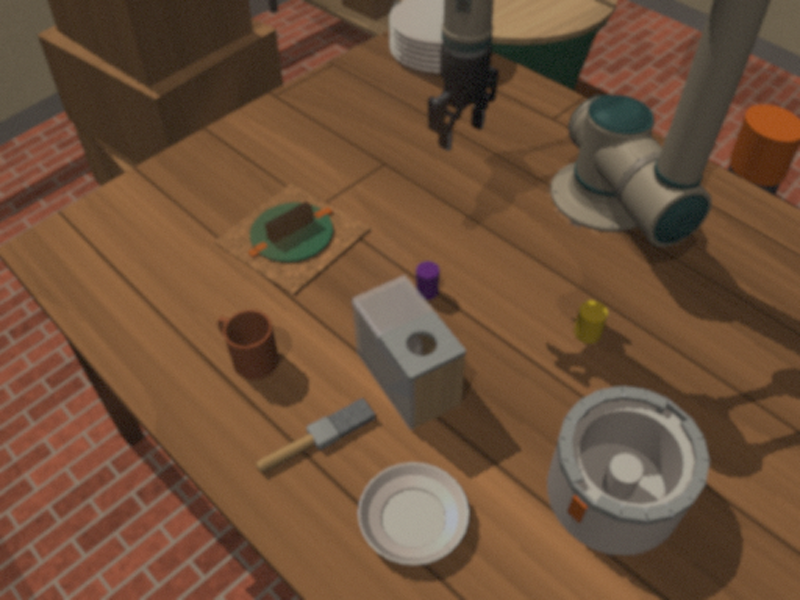

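View pics/t18b.png

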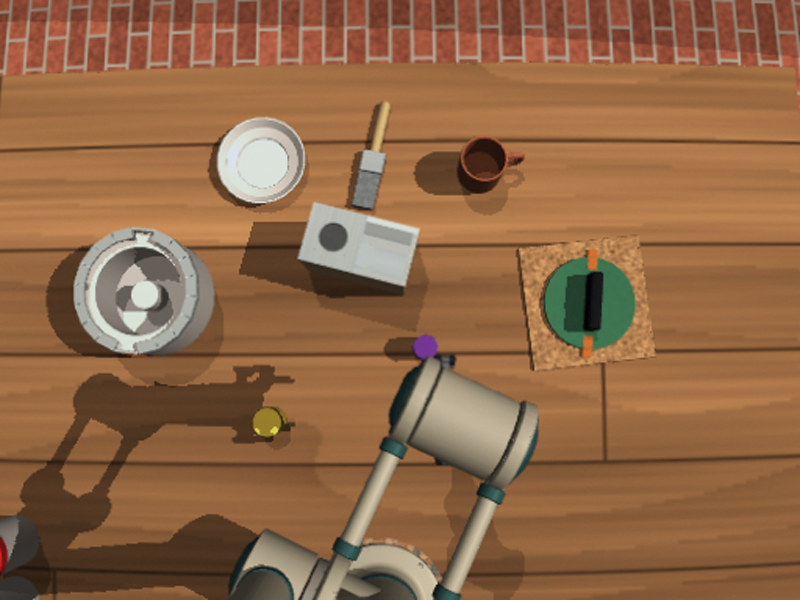

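The cylinder stands inside the jar (≈627,475), the lid is centred on the mat and the bystanders are unmoved. One last look into the bore.

```bash
python3 -c "
from h import *
a=cv2.imread('pics/s18.png')[170:280,215:305];b=cv2.imread('pics/t18.png')[125:190,185:275]
c=cv2.resize(a,(400,489),interpolation=2);d=cv2.resize(b,(400,289),interpolation=2);d=cv2.copyMakeBorder(d,0,200,0,0,0)
cv2.imwrite('pics/bore.png',np.hstack([c,d]))"
```

```text
(no output)
```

View pics/bore.png

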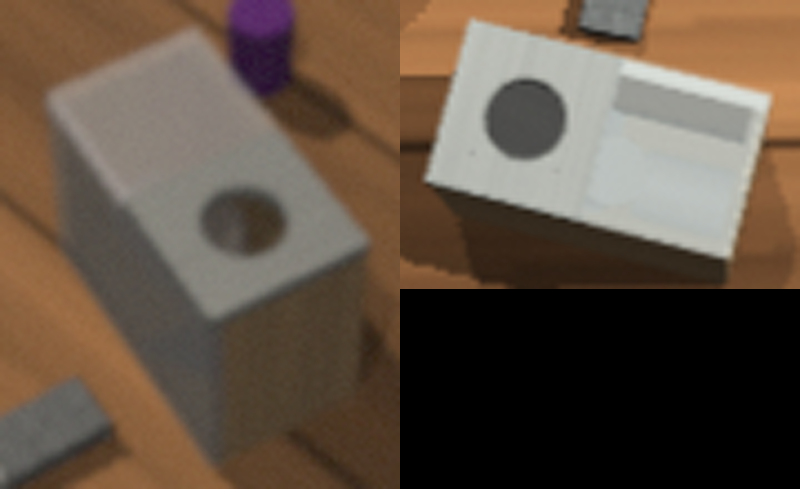

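The bore is clear from above, and the cylinders lie low in the -y half of the box. Handing in.

```bash
python3 -c "
from h import *
print(ticket.hand_in())"
```

```text
the job is handed in; nothing more can be done
None
```

The job is done and handed in, at about 50 s on the robot's clock (limit 210 s); no verdict was reported.

- **Lid:** I turned it about 55° anticlockwise until the lugs reached the slots, lifted it free and laid it flat, handle up, on the mat. The last check put it at about (0.52, -0.37), against a mat centre of (0.5225, -0.371).
- **Cylinders:** three white ones were present.
  - **Worn:** two gripped at about 40–41 mm and dropped through the bore. One is partly visible low in the box through the bore, but the bore itself looks clear from above.
  - **Full size:** the third gripped at about 47.5 mm, was stopped by the plate when I tried it gently, and now stands inside the jar, below its mouth.
- **Left alone:** the dish, mug, brush, and the purple and yellow cylinders were not touched, and the final pictures show them where they started.
- **Checks:** nothing failed. The networks almost never recognised the white cylinders, so I found those by colour and calibration instead. They also mislabelled a few things, such as the gauge bore as a jar slot, which I sorted out against the pictures.

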